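Deburr the air tube of a salon hood dryer

ROBOT

A 6-joint arm with a two-finger parallel gripper is mounted at the origin on the work surface. World frame = base frame: x ahead of the robot, y to its left, z up, the work surface at z = 0. Lengths are in m, angles in rad, forces in N, time in s.
With the tool pointing down it reaches from about 0.3 to 0.775 m from the base axis. Payload 14.6 kg.
Tool frame: the origin (TCP) lies on the mounting face of the last link; the fingertips stand 199 mm ahead of it and the grasp point (between the pads) lies 180 mm ahead of it; z points along the fingers, y is the line along which they close (so a half turn about z gives the same grasp; the last joint's range is limited). The gripper opens to 94 mm and grips with 3 to 60 N. Pads are 16 mm wide; open, the fingers measure 119 mm over their backs; the gripper's body (75 mm by 177 mm) begins 78 mm behind the grasp point.
Start: joints at [1.192, 0.3, 1.521, -0, 1.321, -0.067], TCP at [0.169, 0.523, 0.405] pointing down, gripper open.
Joint ranges: [-3.03, 3.03], [-0.79, 2.21], [0.23, 2.52], [-1.04, 4.18], [0, 3.07], [-2.55, 2.55]. Speed limits (rad/s): [2.22, 2.22, 2.57, 3.14, 3.14, 3.14].

INTERFACE

Orientations are given as [roll, pitch, yaw] about the fixed x, y, z axes, in that order (R = Rz(yaw) Ry(pitch) Rx(roll)).
In Python, from station import get_obs, camera, hand_in gives the robot as it stands.
- The arm moves only by the tool apply_moves, never from a script. Its argument "increments" is a list of rows, each an object of numbers: "tx", "ty", "tz": the shift along the tool's x, y, z as a fraction of full scale; "ax", "ay", "az": the turn, a rotation vector about the tool's x, y, z as a fraction of full scale. In form: [{"tx": .., "ty": .., "tz": .., "ax": .., "ay": .., "az": ..}, ...]. A call has 1 to 12 rows; each row shifts and turns the commanded pose from where the row before left it, along the tool's axes as they then stand; what a row does not reach is not made up. Full scale, the value 1, is 30 mm for a shift and 5 degrees for a turn. A row lasts 1/8 s, in which the tool goes at most 62.5 mm and 10.7 degrees, less where a joint would pass 70% of its speed; a pose out of reach is approached as far as the arm can. A call with a number of a shift or a turn outside -1 to 1 is refused whole. A call with a gripper value outside its range is refused whole. "jaw" is the closure, from 0 (fully open) to 1 (shut), set as the call begins (left out, the last holds). The fingers move at their own pace and stop on an object; "force" is the grip in N (left out, the last holds). Time passes only in rows, so rows that do not move let the fingers close. It gives the time, the measured TCP pose, the force, the opening and the grip force at its end, in the units of the state.
- get_obs(): the state, without advancing time (a new reading comes with each control period).
- camera(name): name is "side" or "top" or "wrist"; returns a dict with "pixels" (480x640x3 uint8, red, green, blue), "camera_matrix" (3x3 intrinsics, pixels), "R" (3x3) and "t" (3): a world point X has camera coordinates R X + t; the wrist camera has in their place "T_tool_cam" (4x4, takes a point from camera to tool coordinates, whose origin is the TCP and whose axes are the flange's). Camera axes: x right, y down, z forward; pixel columns grow to the right and rows downward; lengths in m; the calibration is good to about 2 mm. A picture is of the moment at which its call begins: read the wrist's pose just before it. There is no depth.
- hand_in(): hands the job in; it is judged then, once.
The state is a dict: "time_s": time; "qpos": joint angles; "joint_vel": joint speeds; "tau": joint torques, N m; "ee_pos": TCP position; "eef_rot": TCP orientation; "force": force on the tool from outside, world axes, zero at the start; "moment": the same for the moment, N m; "grip_width": finger opening in m; "grip_force": force on a finger pad.
Only numpy, scipy, OpenCV 4.12 (cv2) and the standard library are available. Lean on these libraries where they do the work, as an engineer would, in place of code of your own. Each camera call takes 0.05 s, during which the arm holds its last target. There are 200 camera calls.

TASK

Take the deburring tool from its stand and, holding it square to the end of the dryer's leaning air tube, run the conical head once around the inner edge of the tube's mouth: start at the lug and go anticlockwise (as seen looking into the mouth) a full circle back to the lug, at a steady, unhurried pace, pressing just hard enough that the sprung tube gives several millimetres all the way but never pushing it in to its stop. Then let the tube come back out and put the tool upright in the stand's hole with its collar flat on the plate; do not disturb the other things on the table.

Things in the scene. Friction and masses are not known exactly. Their poses are not given: they have to be found in the camera images.
- dryer: Base unit of a hood dryer, fixed: cream box with blue top and a knob, 118 mm high with the knob. Its aluminium air tube leans 35 degrees from vertical to the unit's front (-x, roughly towards the robot). Origin on the table straight below the centre of the tube's mouth (200 mm up at rest); the box lies 40 to 240 mm behind it (+x), 85 mm to either side. z up.
- rim (a point): Centre of the tube's mouth, moving with the tube. z: out of the mouth along the tube's axis; x: across the mouth towards the lug; y: a quarter turn anticlockwise from x, looking into the mouth. Tube 72 mm outside, 64 mm bore, square-cut end, about 60 mm clear of its blue socket; bore empty for 45 mm.
- lug (a point): Outer end of the lug, the only stud on the tube's outside, which marks where to start: 16 mm thick dark steel, sticking out 18 mm, its axis 20 mm below the mouth, on the upper, far side of the leaning tube.
- tube (a joint): How far the tube is pushed into the unit along its axis (m): 0 at rest, 0.015 at the hard stop. It rides on a spring: starts to give at about 2 N, then 0.5 N per mm, so about 9 N at the stop, and comes back when let go. It does not turn.
- deburrer: Deburring tool, loose, 158 mm long, 0.11 to 0.2 kg, upright in its stand. Origin at the tip's centre, z up the tool. Steel head: 90 degree cone, 6 mm across at the tip, 30 mm at 12 mm up, straight to 18 mm; then a 12 mm shank; round black collar 56 mm across from 64 to 70 mm; square black handle 26 x 26 mm from 70 to 158 mm, faces along the tool's x and y.
- flank (a point): Middle of the cone's height, on the tool's axis, 6 mm above the tip (cone 18 mm across here). The cone's flank is the blade, alike all round: the tool need not turn about its own axis. With the cone partly in the bore its flank bears on one spot of the bore edge, and the tool is carried round bodily, its axis parallel to the tube's, about 23 mm off it.
- stand: Aluminium tool stand, fixed: 100 x 100 mm plate on two side walls, top at 80 mm. Origin on the table below the hole, z up.
- stand_hole (a point): Centre of the stand's through hole, 40 mm across, at the plate's top, 80 mm above the table. The tool hangs upright in it, the collar's underside lying on the plate, its tip then 16 mm above the table.
- spray: Bystander: aluminium spray can, 54 mm across, 190 mm tall, on the left. Origin at its underside.
- brush: Bystander: tint brush lying in the middle of the table, pointing away from the robot, about 200 mm long. Origin at its underside.
- clippers: Bystander: black hair clippers lying about 190 mm behind (+x of) the stand, 155 mm long, 34 mm high. Origin at its underside.
- roller: Bystander: standing grey hair roller, 40 mm across, 70 mm tall, near right. Origin at its underside.
- roller2: Bystander: standing grey hair roller, 32 mm across, 70 mm tall, near left. Origin at its underside.
There are look-alikes about, which are no part of the job. What is shaped like the stand but green, orange or yellow is not meant.

How it is judged:
By the outcome, as a careful person would: the job done as asked, in the order asked, and still so for the second after the job is handed in, with the robot touching nothing.
It also fails if it takes over 72 s, if anything falls off the work surface, if the arm or the gripper's body presses on something with over 40 N, if the wrist force passes 120 N, or if a joint passes its speed limit or range.

## Working session

There is one attempt and no reset: what is moved stays moved. The work goes in short steps, Python scripts to look and compute and a tool call to move; the robot and the scene stay as the last step left them, time stands still between calls to the robot, and variables do not carry over. Pictures are saved under pics/ and viewed, at most 13 in all, crops included, and the job is handed in when it is done.

Besides the shell and the picture viewer there is one more tool, called after "Call:" in YAML: its name, and indented under it one key for each argument. apply_moves: Moves the arm, as the interface text tells. Its arguments: {"type":"object","properties":{"increments":{"type":"array"},"jaw":{"type":"number"},"force":{"type":"number"}},"required":["increments"]}

```bash
ls; mkdir -p pics; python3 - <<'E'
from station import get_obs,camera
import cv2,numpy as np,pickle
o=get_obs();print({k:np.round(v,3) for k,v in o.items()})
d={}
for n in("side","top"):
    c=camera(n);d[n]=c;cv2.imwrite(f"pics/{n}1.png",c["pixels"][:,:,::-1]);print(n,c["camera_matrix"],c["R"],c["t"])
pickle.dump(d,open("cams.pkl","wb"))
E
```

```text
pics
{'time_s': np.float64(0.0), 'qpos': array([ 1.192,  0.3  ,  1.522, -0.   ,  1.321, -0.067]), 'joint_vel': array([ 0.   , -0.001,  0.001,  0.001,  0.001, -0.001]), 'tau': array([-0.0000e+00, -5.3180e+01, -3.5272e+01,  7.1000e-02,  2.5000e-02,
       -0.0000e+00]), 'ee_pos': array([0.169, 0.523, 0.404]), 'eef_rot': array([-3.14, -0.  ,  2.83]), 'force': array([-0.064, -0.343,  0.312]), 'moment': array([-0.041,  0.003, -0.023]), 'grip_force': np.float64(0.0), 'grip_width': np.float64(0.094)}
side [[497.90466708   0.         313.68482824]
 [  0.         497.90466708 238.30431018]
 [  0.           0.           1.        ]] [[-0.99872395 -0.05042806  0.00273514]
 [-0.03998716  0.75654011 -0.65272359]
 [ 0.03084634 -0.65200006 -0.7575912 ]] [0.47495134 0.10217322 1.37882773]
top [[564.30476816   0.         322.86908436]
 [  0.         564.30476816 245.85810433]
 [  0.           0.           1.        ]] [[-7.83697723e-03 -9.99969174e-01 -4.81668281e-04]
 [-9.81703915e-01  7.78547082e-03 -1.90254594e-01]
 [ 1.90252479e-01 -1.01816528e-03 -9.81734668e-01]] [0.02393721 0.49952294 1.28768862]
```

View pics/side1.png

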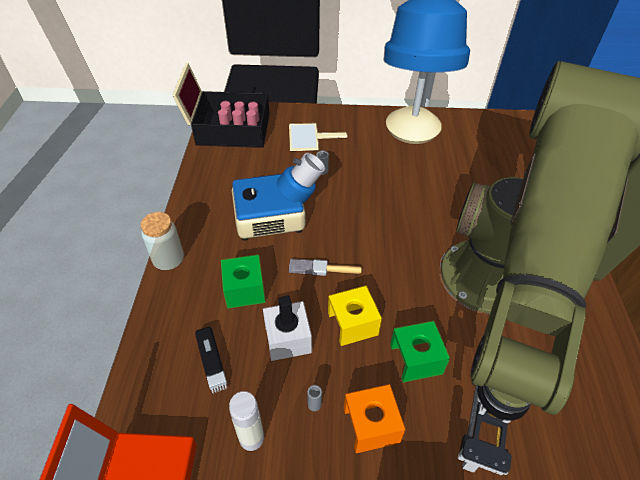

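View pics/top1.png

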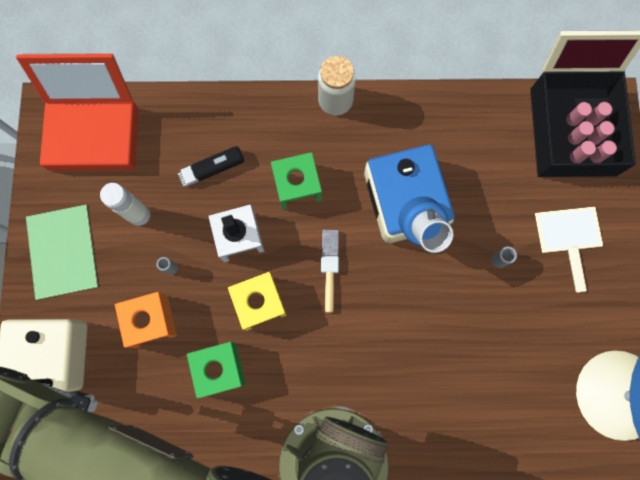

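The side and top views show one aluminium stand, with the black tool, at side (288,328) and top (235,232). The lookalikes are green (242,280 and 420,350 in side), yellow (355,314) and orange (374,418). The aluminium one fits the description. The tube mouth is at side (316,163) and top (434,236). I'll confirm in enlarged crops.

```bash
python3 - <<'E'
import cv2,numpy as np,pickle
d=pickle.load(open("cams.pkl","rb"))
def crop(n,x,y,w=80,h=60,s=5):
    p=d[n]["pixels"][y:y+h,x:x+w,::-1];return cv2.resize(p,None,fx=s,fy=s,interpolation=cv2.INTER_CUBIC)
a=np.vstack([np.hstack([crop("side",250,290,100,75,4),crop("top",195,190,100,75,4)]),np.hstack([crop("side",270,135),crop("top",390,200)])])
cv2.imwrite("pics/crops.png",a)
E
```

```text
(no output)
```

View pics/crops.png

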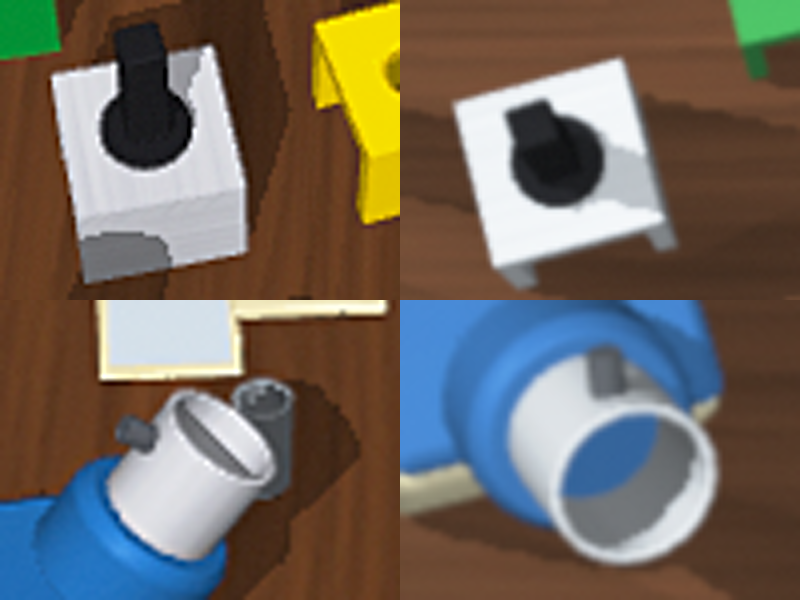

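The crops confirm the aluminium stand with the tool: collar at about top (234,230), side (286,320). The mouth ellipse and the lug are clear in both views, with the lug end at about side (294,161), top (430,210). Next I fit the poses.

```bash
cat > h.py <<'E'
import numpy as np,pickle,cv2
from scipy.optimize import least_squares
from scipy.spatial.transform import Rotation as Ro
d=pickle.load(open("cams.pkl","rb"))
def proj(n,X):
    c=d[n];p=(np.asarray(X)@c["R"].T+c["t"])@c["camera_matrix"].T;return p[...,:2]/p[...,2:]
def px(p,off,s): return (np.array(p,float)+.5)/s-.5+off
E
python3 - <<'E'
from h import *
# stand: plate corners
T=px([[55,102],[223,58],[265,217],[95,268]],[195,190],4);S=px([[52,75],[213,46],[245,178],[78,218]],[250,290],4)
# refine-free fit
def corners(p):
    c,s=np.cos(p[2]),np.sin(p[2]);return np.array([[p[0]+.05*(a*c-b*s),p[1]+.05*(a*s+b*c),.08] for a,b in((1,1),(1,-1),(-1,-1),(-1,1))])
# top view: u~-y, v~-x ; order TL,TR,BR,BL = (+x,+y),(+x,-y),(-x,-y),(-x,+y)
# side view: u~-x, v~+y-ish: TL=(+x,-y),TR=(-x,-y),BR=(-x,+y),BL=(+x,+y)
def f(p):
    C=corners(p);return np.r_[(proj("top",C)-T).ravel(),(proj("side",C[[1,2,3,0]])-S).ravel()]
r=least_squares(f,[.5,.15,.2]);print("stand",r.x,np.round(r.fun,1))
th=np.linspace(0,2*np.pi,73)
mt=px([[150,403-300],[318,565-300]],[390,200],5)   # top extents min,max of outer ellipse
ms=px([[173,91],[277,190]],[270,135],5)
lt=px([[605-400,48]],[390,200],5);ls=px([[122,128]],[270,135],5)
def rim(p):
    y=Ro.from_euler("z",p[2]).as_matrix();s,c=np.sin(np.radians(35)),np.cos(np.radians(35))
    R=y@np.array([[c,0,-s],[0,1,0],[s,0,c]]);return R@Ro.from_euler("z",p[3]).as_matrix(),np.array([p[0],p[1],.2])
def g(p):
    R,o=rim(p);C=o+.036*np.c_[np.cos(th),np.sin(th),0*th]@R.T;L=o+R@[.054,0,-.02]
    out=[]
    for n,m,l in(("top",mt,lt),("side",ms,ls)):
        q=proj(n,C);out+=[q.min(0)-m[0],q.max(0)-m[1],(proj(n,L)-l[0])]
    return np.r_[np.ravel(out)]
r=least_squares(g,[.5,-.2,0,0]);print("rim",r.x,np.round(r.fun,1))
r2=least_squares(lambda p:g([*p,0]),[.5,-.2,0]);print("rim",r2.x,np.round(r2.fun,1))
print(rim(r.x))
E
```

```text
stand [0.53139861 0.22452458 0.27260577] [ 0.2  1.1 -0.3  0.6  0.1  1.1  0.6  0.2 -0.9 -0.3 -1.  -0.6 -0.2  1.4
 -0.8 -0.2]
rim [ 0.48712754 -0.21749738  0.1449004   0.06888034] [-0.4  0.9 -0.3  0.1  0.   1.  -1.3 -0.7 -0.8 -0.7 -0.3 -0.3]
rim [ 0.48711316 -0.21740171  0.20617875] [-0.3  0.8 -0.5  0.2  0.1  1.  -1.3 -0.4 -0.8 -1.  -0.4 -0.3]
(array([[ 0.79870742, -0.1998395 , -0.56756552],
       [ 0.18610467,  0.97903307, -0.08282093],
       [ 0.57221631, -0.0394769 ,  0.81915204]]), array([ 0.48712754, -0.21749738,  0.2       ]))
```

```bash
cat >> h.py <<'E'
def Rtool(rpy): return Ro.from_euler("xyz",rpy).as_matrix()
def screw(p0,R0,p1,R1,N):
    """equal body-frame rows (t,a as fractions of full scale)"""
    a=Ro.from_matrix(R0.T@R1).as_rotvec()/N; D=Ro.from_rotvec(a).as_matrix()
    M=sum(np.linalg.matrix_power(D,k) for k in range(N))
    t=np.linalg.solve(M,R0.T@(np.asarray(p1)-p0)); return np.round(t/.03,3),np.round(np.degrees(a)/5,3)
def down(yaw): return Rtool([np.pi,0,yaw])
E
python3 - <<'E'
from h import *
from station import get_obs
o=get_obs();R0=Rtool(o["eef_rot"])
for N in(16,18,24):print(screw(o["ee_pos"],R0,[.531,.2245,.43],down(1.843),N),N)
E
```

```text
(array([-1.016,  0.086, -0.054]), array([-0.001,  0.   ,  0.707])) 16
(array([-0.903,  0.079, -0.048]), array([-0.001,  0.   ,  0.628])) 18
(array([-0.677,  0.064, -0.036]), array([-0.   ,  0.   ,  0.471])) 24
```

Call:
apply_moves:
  increments:
    - {"tx":-0.677,"ty":0.064,"tz":-0.036,"az":0.471}
    - {"tx":-0.677,"ty":0.064,"tz":-0.036,"az":0.471}
    - {"tx":-0.677,"ty":0.064,"tz":-0.036,"az":0.471}
    - {"tx":-0.677,"ty":0.064,"tz":-0.036,"az":0.471}
    - {"tx":-0.677,"ty":0.064,"tz":-0.036,"az":0.471}
    - {"tx":-0.677,"ty":0.064,"tz":-0.036,"az":0.471}
    - {"tx":-0.677,"ty":0.064,"tz":-0.036,"az":0.471}
    - {"tx":-0.677,"ty":0.064,"tz":-0.036,"az":0.471}
    - {"tx":-0.677,"ty":0.064,"tz":-0.036,"az":0.471}
    - {"tx":-0.677,"ty":0.064,"tz":-0.036,"az":0.471}
    - {"tx":-0.677,"ty":0.064,"tz":-0.036,"az":0.471}
    - {"tx":-0.677,"ty":0.064,"tz":-0.036,"az":0.471}
  jaw: 0

```text
schema error: expected keys tx, ty, tz, ax, ay, az
```

Call:
apply_moves:
  increments:
    - {"tx":-0.677,"ty":0.064,"tz":-0.036,"az":0.471}
    - {"tx":-0.677,"ty":0.064,"tz":-0.036,"az":0.471}
    - {"tx":-0.677,"ty":0.064,"tz":-0.036,"az":0.471}
    - {"tx":-0.677,"ty":0.064,"tz":-0.036,"az":0.471}
    - {"tx":-0.677,"ty":0.064,"tz":-0.036,"az":0.471}
    - {"tx":-0.677,"ty":0.064,"tz":-0.036,"az":0.471}
    - {"tx":-0.677,"ty":0.064,"tz":-0.036,"az":0.471}
    - {"tx":-0.677,"ty":0.064,"tz":-0.036,"az":0.471}
    - {"tx":-0.677,"ty":0.064,"tz":-0.036,"az":0.471}
    - {"tx":-0.677,"ty":0.064,"tz":-0.036,"az":0.471}
    - {"tx":-0.677,"ty":0.064,"tz":-0.036,"az":0.471}
    - {"tx":-0.677,"ty":0.064,"tz":-0.036,"az":0.471}
    - {"tx":0}

```text
schema error: expected keys tx, ty, tz, ax, ay, az
```

Call:
apply_moves:
  increments:
    - {"tx":-0.903,"ty":0.079,"tz":-0.048,"ax":0,"ay":0,"az":0.628}
    - {"tx":-0.903,"ty":0.079,"tz":-0.048,"ax":0,"ay":0,"az":0.628}
    - {"tx":-0.903,"ty":0.079,"tz":-0.048,"ax":0,"ay":0,"az":0.628}
    - {"tx":-0.903,"ty":0.079,"tz":-0.048,"ax":0,"ay":0,"az":0.628}
    - {"tx":-0.903,"ty":0.079,"tz":-0.048,"ax":0,"ay":0,"az":0.628}
    - {"tx":-0.903,"ty":0.079,"tz":-0.048,"ax":0,"ay":0,"az":0.628}
    - {"tx":-0.903,"ty":0.079,"tz":-0.048,"ax":0,"ay":0,"az":0.628}
    - {"tx":-0.903,"ty":0.079,"tz":-0.048,"ax":0,"ay":0,"az":0.628}
    - {"tx":-0.903,"ty":0.079,"tz":-0.048,"ax":0,"ay":0,"az":0.628}
  jaw: 0

```text
time_s: 1.23
ee_pos: [0.3883, 0.4189, 0.4173]
eef_rot: [-3.141, 0.0, 2.335]
force: [0.5, 0.5, -0.4]
grip_width: 0.0939
grip_force: 0.0
```

Call:
apply_moves:
  increments:
    - {"tx":-0.903,"ty":0.079,"tz":-0.048,"ax":0,"ay":0,"az":0.628}
    - {"tx":-0.903,"ty":0.079,"tz":-0.048,"ax":0,"ay":0,"az":0.628}
    - {"tx":-0.903,"ty":0.079,"tz":-0.048,"ax":0,"ay":0,"az":0.628}
    - {"tx":-0.903,"ty":0.079,"tz":-0.048,"ax":0,"ay":0,"az":0.628}
    - {"tx":-0.903,"ty":0.079,"tz":-0.048,"ax":0,"ay":0,"az":0.628}
    - {"tx":-0.903,"ty":0.079,"tz":-0.048,"ax":0,"ay":0,"az":0.628}
    - {"tx":-0.903,"ty":0.079,"tz":-0.048,"ax":0,"ay":0,"az":0.628}
    - {"tx":-0.903,"ty":0.079,"tz":-0.048,"ax":0,"ay":0,"az":0.628}
    - {"tx":-0.903,"ty":0.079,"tz":-0.048,"ax":0,"ay":0,"az":0.628}
    - {"tx":0,"ty":0,"tz":0,"ax":0,"ay":0,"az":0}
    - {"tx":0,"ty":0,"tz":0,"ax":0,"ay":0,"az":0}

```text
time_s: 2.6
ee_pos: [0.5309, 0.2247, 0.4303]
eef_rot: [-3.141, -0.0, 1.844]
force: [0.5, 0.1, 0.8]
grip_width: 0.0937
grip_force: 0.0
```

```bash
python3 - <<'E'
from station import get_obs,camera
import cv2,numpy as np,pickle
o=get_obs();c=camera("wrist");pickle.dump((o,c),open("w1.pkl","wb"))
cv2.imwrite("pics/w1.png",c["pixels"][:,:,::-1]);print(o["ee_pos"],o["eef_rot"],o["qpos"],c["camera_matrix"],c["T_tool_cam"])
E
```

```text
[0.53086167 0.22466912 0.43030318] [-3.14106400e+00 -1.55814128e-04  1.84425816e+00] [3.36799884e-01 3.41449433e-01 1.40661769e+00 1.91953759e-04
 1.39404326e+00 6.33042118e-02] [[375.88743179   0.         315.09106106]
 [  0.         375.88743179 241.13959731]
 [  0.           0.           1.        ]] [[-6.04932789e-04 -9.72853737e-01 -2.31420051e-01  6.81531593e-02]
 [ 9.99999792e-01 -5.36442304e-04 -3.58883172e-04  6.55252589e-04]
 [ 2.24997330e-04 -2.31420220e-01  9.72853859e-01  1.91875191e-02]
 [ 0.00000000e+00  0.00000000e+00  0.00000000e+00  1.00000000e+00]]
```

View pics/w1.png

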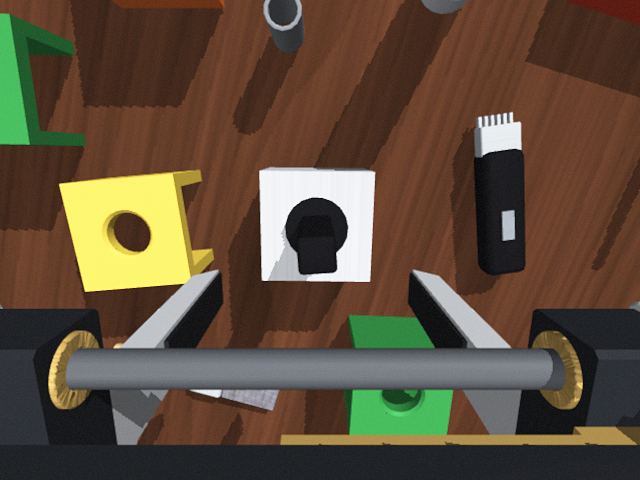

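The wrist view has the tool upright in the white stand: handle top at (317,255), collar centre at about (317,228), plate (260–375, 170–281). The handle is square to the fingers.

```bash
cat >> h.py <<'E'
def wray(o,c,uv,z):
    R=Rtool(o["eef_rot"]);T=c["T_tool_cam"];K=c["camera_matrix"]
    dr=R@T[:3,:3]@np.linalg.solve(K,[*uv,1]);p=o["ee_pos"]+R@T[:3,3];return p+dr*(z-p[2])/dr[2]
E
python3 - <<'E'
from h import *
o,c=pickle.load(open("w1.pkl","rb"))
g=cv2.cvtColor(c["pixels"],cv2.COLOR_RGB2GRAY)
print("handle",wray(o,c,(317.3,254.5),.174));print("collar",wray(o,c,(317,228),.086))
P=np.array([wray(o,c,q,.08) for q in((261,170),(375,171),(372,281.5),(259,281))]);print(P,P.mean(0))
R0=Rtool(o["eef_rot"]);print(R0)
E
```

```text
handle [0.53190538 0.22787741 0.174     ]
collar [0.53207938 0.22789502 0.086     ]
[[0.47183403 0.26298016 0.08      ]
 [0.56721682 0.28878987 0.08      ]
 [0.59534812 0.1917393  0.08      ]
 [0.4941269  0.16389359 0.08      ]] [0.53213147 0.22685073 0.08      ]
[[-2.70066240e-01  9.62841587e-01 -5.51088432e-04]
 [ 9.62841732e-01  2.70066285e-01  7.25324055e-06]
 [ 1.55814127e-04 -5.28652085e-04 -9.99999848e-01]]
```

Call:
apply_moves:
  increments:
    - {"tx":0.07,"ty":0.057,"tz":0.4,"ax":0,"ay":0,"az":0}
    - {"tx":0,"ty":0,"tz":0.7,"ax":0,"ay":0,"az":0}
    - {"tx":0,"ty":0,"tz":0.9,"ax":0,"ay":0,"az":0}
    - {"tx":0,"ty":0,"tz":0.9,"ax":0,"ay":0,"az":0}
    - {"tx":0,"ty":0,"tz":0.8,"ax":0,"ay":0,"az":0}
    - {"tx":0,"ty":0,"tz":0.6,"ax":0,"ay":0,"az":0}
    - {"tx":0,"ty":0,"tz":0.34,"ax":0,"ay":0,"az":0}
    - {"tx":0,"ty":0,"tz":0,"ax":0,"ay":0,"az":0}

```text
time_s: 3.65
ee_pos: [0.5321, 0.2268, 0.291]
eef_rot: [-3.141, 0.0, 1.844]
force: [0.1, 0.2, 0.8]
grip_width: 0.0938
grip_force: 0.0
```

Call:
apply_moves:
  increments:
    - {"tx":0,"ty":0,"tz":0,"ax":0,"ay":0,"az":0}
    - {"tx":0,"ty":0,"tz":0,"ax":0,"ay":0,"az":0}
    - {"tx":0,"ty":0,"tz":0,"ax":0,"ay":0,"az":0}
    - {"tx":0,"ty":0,"tz":0,"ax":0,"ay":0,"az":0}
    - {"tx":0,"ty":0,"tz":0,"ax":0,"ay":0,"az":0}
    - {"tx":0,"ty":0,"tz":0,"ax":0,"ay":0,"az":0}
    - {"tx":0,"ty":0,"tz":0,"ax":0,"ay":0,"az":0}
    - {"tx":0,"ty":0,"tz":0,"ax":0,"ay":0,"az":0}
  jaw: 1
  force: 55

```text
time_s: 4.65
ee_pos: [0.5321, 0.2267, 0.2913]
eef_rot: [-3.141, 0.0, 1.843]
force: [-0.9, -0.1, 0.1]
grip_width: 0.0262
grip_force: 53.9
```

```bash
python3 - <<'E'
from station import get_obs
o=get_obs();print(o)
E
```

```text
{'time_s': 4.65, 'qpos': array([3.39400885e-01, 4.76261644e-01, 1.55482286e+00, 6.17047725e-06,
       1.11063254e+00, 6.68655992e-02]), 'joint_vel': array([ 0.00165149, -0.00010116,  0.00059119, -0.00088666,  0.0012436 ,
        0.00188878]), 'tau': array([-6.00373233e-02, -5.96533728e+01, -3.20823562e+01,  5.09289990e-02,
       -6.95904787e-02, -1.28475786e-02]), 'ee_pos': array([0.53211459, 0.22668454, 0.29133227]), 'eef_rot': array([-3.14146817e+00,  2.79512674e-06,  1.84332887e+00]), 'force': array([-0.86899742, -0.06253609,  0.07021906]), 'moment': array([-0.07562928,  0.08188826, -0.02476084]), 'grip_force': 53.88707756996155, 'grip_width': 0.02622849592501954}
```

```bash
cat >> h.py <<'E'
def rimpose(x,y,yaw,z=.2):
    s,c=np.sin(np.radians(35)),np.cos(np.radians(35))
    return np.array([x,y,z]),Ro.from_euler("z",yaw).as_matrix()@np.array([[c,0,-s],[0,1,0],[s,0,c]])
def tcp_for(rim,rx,ry,h,L=.2753):
    """TCP pose with tool tip at rim coords (rx,ry,h), tool square to mouth"""
    o,R=rim;Rt=np.c_[R[:,1],R[:,0],-R[:,2]];return o+R@[rx,ry,h]+L*R[:,2],Rt
E
python3 - <<'E'
from h import *
from station import get_obs
o=get_obs();R0=Rtool(o["eef_rot"]);p0=o["ee_pos"]+[0,0,.15]
r=rimpose(.487,-.2175,.19);p1,R1=tcp_for(r,0,-.06,.07);print(p1,Ro.from_matrix(R1).as_euler("xyz"))
N=22;t,a=screw(p0,R0,p1,R1,N);print(t,a)
p,R=p0.copy(),R0.copy()
for k in range(N):
    p=p+R@(t*.03);R=R@Ro.from_rotvec(np.radians(a*5)).as_matrix()
    if k%3==0 or k==N-1:print(k,p.round(3),(p+R[:,2]*.2753).round(3))
E
```

```text
[ 0.30383976 -0.31382488  0.4828532 ] [2.53072742 0.         1.76079633]
[-0.718 -0.494 -0.212] [-0.318 -0.013  0.042]
0 [0.524 0.202 0.448] [0.531 0.204 0.172]
3 [0.497 0.128 0.464] [0.526 0.134 0.191]
6 [0.468 0.054 0.477] [0.52  0.065 0.207]
9 [ 0.437 -0.021  0.487] [ 0.511 -0.005  0.222]
12 [ 0.405 -0.094  0.492] [ 0.5   -0.074  0.234]
15 [ 0.372 -0.168  0.493] [ 0.488 -0.144  0.244]
18 [ 0.338 -0.241  0.49 ] [ 0.474 -0.214  0.252]
21 [ 0.304 -0.314  0.483] [ 0.459 -0.284  0.257]
```

Call:
apply_moves:
  increments:
    - {"tx":0,"ty":0,"tz":-0.4,"ax":0,"ay":0,"az":0}
    - {"tx":0,"ty":0,"tz":-0.7,"ax":0,"ay":0,"az":0}
    - {"tx":0,"ty":0,"tz":-0.9,"ax":0,"ay":0,"az":0}
    - {"tx":0,"ty":0,"tz":-0.9,"ax":0,"ay":0,"az":0}
    - {"tx":0,"ty":0,"tz":-0.9,"ax":0,"ay":0,"az":0}
    - {"tx":0,"ty":0,"tz":-0.7,"ax":0,"ay":0,"az":0}
    - {"tx":0,"ty":0,"tz":-0.5,"ax":0,"ay":0,"az":0}

```text
time_s: 5.52
ee_pos: [0.532, 0.2266, 0.443]
eef_rot: [3.14, -0.0, 1.843]
force: [0.7, 0.3, -1.3]
grip_width: 0.0261
grip_force: 53.9
```

Call:
apply_moves:
  increments:
    - {"tx":-0.718,"ty":-0.494,"tz":-0.212,"ax":-0.318,"ay":-0.013,"az":0.042}
    - {"tx":-0.718,"ty":-0.494,"tz":-0.212,"ax":-0.318,"ay":-0.013,"az":0.042}
    - {"tx":-0.718,"ty":-0.494,"tz":-0.212,"ax":-0.318,"ay":-0.013,"az":0.042}
    - {"tx":-0.718,"ty":-0.494,"tz":-0.212,"ax":-0.318,"ay":-0.013,"az":0.042}
    - {"tx":-0.718,"ty":-0.494,"tz":-0.212,"ax":-0.318,"ay":-0.013,"az":0.042}
    - {"tx":-0.718,"ty":-0.494,"tz":-0.212,"ax":-0.318,"ay":-0.013,"az":0.042}
    - {"tx":-0.718,"ty":-0.494,"tz":-0.212,"ax":-0.318,"ay":-0.013,"az":0.042}
    - {"tx":-0.718,"ty":-0.494,"tz":-0.212,"ax":-0.318,"ay":-0.013,"az":0.042}
    - {"tx":-0.718,"ty":-0.494,"tz":-0.212,"ax":-0.318,"ay":-0.013,"az":0.042}
    - {"tx":-0.718,"ty":-0.494,"tz":-0.212,"ax":-0.318,"ay":-0.013,"az":0.042}
    - {"tx":-0.718,"ty":-0.494,"tz":-0.212,"ax":-0.318,"ay":-0.013,"az":0.042}

```text
time_s: 6.9
ee_pos: [0.426, -0.0459, 0.4891]
eef_rot: [2.835, 0.006, 1.802]
force: [-0.4, 0.4, -2.3]
grip_width: 0.026
grip_force: 53.9
```

Call:
apply_moves:
  increments:
    - {"tx":-0.718,"ty":-0.494,"tz":-0.212,"ax":-0.318,"ay":-0.013,"az":0.042}
    - {"tx":-0.718,"ty":-0.494,"tz":-0.212,"ax":-0.318,"ay":-0.013,"az":0.042}
    - {"tx":-0.718,"ty":-0.494,"tz":-0.212,"ax":-0.318,"ay":-0.013,"az":0.042}
    - {"tx":-0.718,"ty":-0.494,"tz":-0.212,"ax":-0.318,"ay":-0.013,"az":0.042}
    - {"tx":-0.718,"ty":-0.494,"tz":-0.212,"ax":-0.318,"ay":-0.013,"az":0.042}
    - {"tx":-0.718,"ty":-0.494,"tz":-0.212,"ax":-0.318,"ay":-0.013,"az":0.042}
    - {"tx":-0.718,"ty":-0.494,"tz":-0.212,"ax":-0.318,"ay":-0.013,"az":0.042}
    - {"tx":-0.718,"ty":-0.494,"tz":-0.212,"ax":-0.318,"ay":-0.013,"az":0.042}
    - {"tx":-0.718,"ty":-0.494,"tz":-0.212,"ax":-0.318,"ay":-0.013,"az":0.042}
    - {"tx":-0.718,"ty":-0.494,"tz":-0.212,"ax":-0.318,"ay":-0.013,"az":0.042}
    - {"tx":-0.718,"ty":-0.494,"tz":-0.212,"ax":-0.318,"ay":-0.013,"az":0.042}
    - {"tx":0,"ty":0,"tz":0,"ax":0,"ay":0,"az":0}

```text
time_s: 8.4
ee_pos: [0.3032, -0.3149, 0.4827]
eef_rot: [2.531, -0.001, 1.758]
force: [0.3, 0.2, -0.7]
grip_width: 0.0263
grip_force: 53.9
```

```bash
python3 - <<'E'
from station import get_obs,camera
import cv2,numpy as np,pickle
o=get_obs();c=camera("wrist");pickle.dump((o,c),open("w2.pkl","wb"))
cv2.imwrite("pics/w2.png",c["pixels"][:,:,::-1]);print(o["ee_pos"],o["eef_rot"],o["qpos"],o["force"])
E
```

```text
[ 0.30318674 -0.31489272  0.48271763] [ 2.53128598e+00 -1.23387556e-03  1.75840037e+00] [-0.9749161  -0.05349288  1.76564112  0.59404681  1.22408736 -1.31054792] [ 0.30968755  0.2285076  -0.69983731]
```

View pics/w2.png

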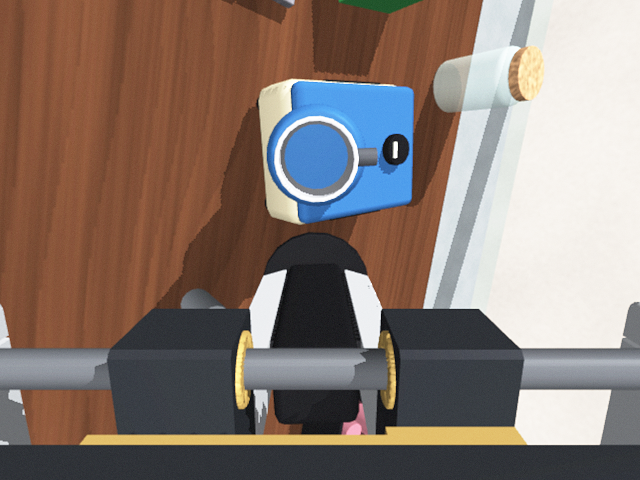

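The wrist view has the mouth ring about (268–363, 108–203), the lug pointing right with its end at (377,157), and the knob at (396,149). Next I segment the ring and refit.

```bash
cat >> h.py <<'E'
def wproj(o,c,X):
    R=Rtool(o["eef_rot"]);T=c["T_tool_cam"];q=((np.asarray(X)-o["ee_pos"])@R-T[:3,3])@T[:3,:3]
    q=q@c["camera_matrix"].T;return q[...,:2]/q[...,2:]
E
python3 - <<'E'
from h import *
o,c=pickle.load(open("w2.pkl","rb"));im=c["pixels"].astype(int)
hsv=cv2.cvtColor(c["pixels"],cv2.COLOR_RGB2HSV)
m=((hsv[...,1]<60)&(hsv[...,2]>150)).astype(np.uint8);m[:100]=0;m[212:]=0;m[:,:262]=0;m[:,368:]=0
n,l,s,_=cv2.connectedComponentsWithStats(m);k=1+np.argmax(s[1:,4]);print(s[k])
m=(l==k).astype(np.uint8)
cs,h=cv2.findContours(m,cv2.RETR_CCOMP,cv2.CHAIN_APPROX_NONE)
cs=sorted(cs,key=len)[-2:]
for q in cs:print(len(q),cv2.fitEllipse(q))
r=im[100:212,262:412].astype(np.uint8)[...,::-1];cv2.imwrite("pics/w2c.png",cv2.resize(r,None,fx=5,fy=5,interpolation=cv2.INTER_CUBIC))
th=np.linspace(0,2*np.pi,181)[:-1]
def f(p,what=0):
    oo,R=rimpose(*p);C=oo+.036*np.c_[np.cos(th),np.sin(th),0*th]@R.T
    e=cv2.fitEllipse(wproj(o,c,C).astype(np.float32));return np.array(e[0]),e[1],wproj(o,c,oo+R@[.054,0,-.02]),wproj(o,c,oo)
for p in([.487,-.2175,.145],[.487,-.2175,.19],[.487,-.2175,.206]):print(p,f(p))
E
```

```text
[ 262  100   36  112 1602]
285 ((280.09051513671875, 155.3866424560547), (35.19229507446289, 127.2936019897461), 176.28717041015625)
[0.487, -0.2175, 0.145] (array([315.0953064 , 159.19599915]), (84.92069244384766, 86.88980102539062), array([374.99823293, 162.33971287]), array([315.09324484, 160.21181897]))
[0.487, -0.2175, 0.19] (array([315.09710693, 159.07260132]), (84.92666625976562, 86.88098907470703), array([375.13750943, 159.49349977]), array([315.09324484, 160.21181897]))
[0.487, -0.2175, 0.206] (array([315.09664917, 159.02909851]), (84.92896270751953, 86.86422729492188), array([375.16505977, 158.47938414]), array([315.09324484, 160.21181897]))
```

View pics/w2c.png

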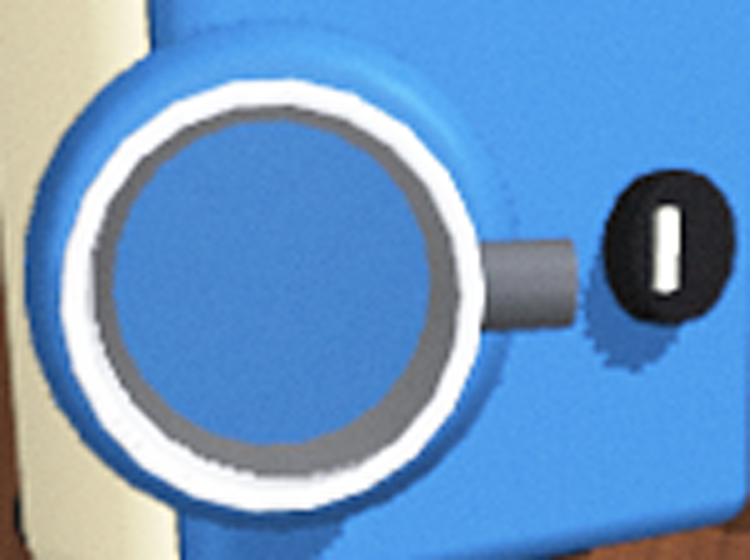

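The crop puts the outer ring centre at about (316.2,158.8), 85.2×86.4 px, which agrees with the model. The lug end is at (376.4,156.5), suggesting a slightly larger yaw. I'll check the yaw against the box edges.

```bash
python3 - <<'E'
from h import *
o,c=pickle.load(open("w2.pkl","rb"))
def blue(im):
    h=cv2.cvtColor(im,cv2.COLOR_RGB2HSV);return (h[...,0]>95)&(h[...,0]<125)&(h[...,1]>110)
b=blue(c["pixels"]);R=Rtool(o["eef_rot"])@c["T_tool_cam"][:3,:3];K=c["camera_matrix"]
def direc(pts,R,K):
    pts=np.array(pts,float);
    vx,vy,x,y=cv2.fitLine(pts.astype(np.float32),cv2.DIST_HUBER,0,.01,.01).ravel()
    n=np.cross(R@np.linalg.solve(K,[x,y,1]),R@np.linalg.solve(K,[x+50*vx,y+50*vy,1]));d=np.cross(n,[0,0,1]);return np.degrees(np.arctan2(d[1],d[0])),(round(x),round(y),vx,vy)
right=[(np.where(b[v,350:430])[0].max()+350,v) for v in range(100,195,3)]
top=[(u,np.where(b[60:150,u])[0].min()+60) for u in range(325,400,3)]
bot=[(u,np.where(b[150:240,u])[0].max()+150) for u in range(325,400,3)]
for q in(right,top,bot):print(direc(q,R,K))
t=d["top"];bt=blue(t["pixels"]);Rt=t["R"].T;Kt=t["camera_matrix"]
tp=[(u,np.where(bt[130:200,u])[0].min()+130) for u in range(375,428,3)]
lf=[(np.where(bt[v,350:400])[0].min()+350,v) for v in range(170,225,3)]
rt=[(np.where(bt[v,400:470])[0].max()+400,v) for v in range(155,190,3)]
for q in(tp,lf,rt):print(direc(q,Rt,Kt))
# rim from wrist: joint fit
def g(p):
    oo,Rr=rimpose(*p[:2],p[2]);th=np.linspace(0,6.2832,181)[:-1];C=oo+.036*np.c_[np.cos(th),np.sin(th),0*th]@Rr.T
    q=wproj(o,c,C);return np.r_[(q.min(0)+q.max(0))/2-[316.2,158.8],wproj(o,c,oo+Rr@[.054,0,-.02])-[376.4,156.5]]
r=least_squares(g,[.487,-.2175,.19]);print(r.x,r.fun)
E
```

```text
(np.float64(-76.3206135259938), (412, 146, np.float32(0.022758264), np.float32(-0.999741)))
(np.float64(-166.3972412663702), (362, 85, np.float32(0.99821), np.float32(0.059805635)))
(np.float64(-165.78841231007397), (361, 212, np.float32(0.98052347), np.float32(-0.19640197)))
(np.float64(103.97399534660974), (394, 153, np.float32(0.9710247), np.float32(-0.2389793)))
(np.float64(13.581556450371941), (379, 198, np.float32(0.26820442), np.float32(0.96336204)))
(np.float64(14.389556318634744), (440, 171, np.float32(0.30338308), np.float32(0.95286864)))
[ 0.48824465 -0.21714464  0.23492098] [ 0.13730028 -0.00487963 -0.16330131 -0.00068133]
```

```bash
cat > goto.py <<'E'
import sys
from h import *
from station import get_obs
RIM=rimpose(.488,-.2172,.239)
def status():
    o=get_obs();R0=Rtool(o["eef_rot"]);tip=o["ee_pos"]+R0[:,2]*.2753
    q=RIM[1].T@(tip-RIM[0]);F=RIM[1].T@o["force"]
    ang=np.degrees(Ro.from_matrix(R0.T@tcp_for(RIM,0,0,0)[1]).as_rotvec())
    print("t",o["time_s"],"tip rim mm",(q*1e3).round(1),"F rim",F.round(2),"ang",ang.round(2),"gw",round(o["grip_width"],4));return o,R0
if __name__=="__main__":
    o,R0=status();rx,ry,h=[float(v)/1e3 for v in sys.argv[1:4]];N=int(sys.argv[4])
    print(screw(o["ee_pos"],R0,*tcp_for(RIM,rx,ry,h),N))
E
python3 goto.py 23 0 25 8
```

```text
t 8.45 tip rim mm [ -3.7 -58.3  72.5] F rim [-1.64 -0.06 -1.22] ang [-0.04  1.61 -2.41] gw 0.0262
(array([0.216, 0.105, 0.194]), array([-0.001,  0.04 , -0.06 ]))
```

Call:
apply_moves:
  increments:
    - {"tx":0.216,"ty":0.105,"tz":0.194,"ax":0,"ay":0.04,"az":-0.06}
    - {"tx":0.216,"ty":0.105,"tz":0.194,"ax":0,"ay":0.04,"az":-0.06}
    - {"tx":0.216,"ty":0.105,"tz":0.194,"ax":0,"ay":0.04,"az":-0.06}
    - {"tx":0.216,"ty":0.105,"tz":0.194,"ax":0,"ay":0.04,"az":-0.06}
    - {"tx":0.216,"ty":0.105,"tz":0.194,"ax":0,"ay":0.04,"az":-0.06}
    - {"tx":0.216,"ty":0.105,"tz":0.194,"ax":0,"ay":0.04,"az":-0.06}
    - {"tx":0.216,"ty":0.105,"tz":0.194,"ax":0,"ay":0.04,"az":-0.06}
    - {"tx":0.216,"ty":0.105,"tz":0.194,"ax":0,"ay":0.04,"az":-0.06}
    - {"tx":0,"ty":0,"tz":0,"ax":0,"ay":0,"az":0}
    - {"tx":0,"ty":0,"tz":0,"ax":0,"ay":0,"az":0}

```text
time_s: 9.7
ee_pos: [0.3392, -0.2535, 0.4594]
eef_rot: [2.531, 0.001, 1.811]
force: [0.3, -0.4, -1.5]
grip_width: 0.0264
grip_force: 53.9
```

```bash
python3 goto.py 23 0 0 5; python3 - <<'E'
from station import get_obs,camera
from h import *
o=get_obs();F=[]
for n in range(6):
    c=camera("wrist" if n==0 else "side");F.append(get_obs()["force"])
    if n==0:w=c
    if n==1:s=c
RIM=rimpose(.488,-.2172,.239);F=np.array(F)@RIM[1];print(F.round(2),F.mean(0))
a=cv2.resize(w["pixels"][60:460,110:530,::-1],None,fx=1,fy=1);b=cv2.resize(s["pixels"][90:190,240:340,::-1],(400,400),interpolation=cv2.INTER_CUBIC)
cv2.imwrite("pics/start.png",np.hstack([a,b]))
E
```

```text
t 9.7 tip rim mm [23.3 -0.1 25. ] F rim [-0.72 -0.43 -1.38] ang [0.   0.02 0.06] gw 0.0264
(array([ 0.   , -0.002,  0.167]), array([0.   , 0.001, 0.003]))
[[-1.02  0.13 -1.5 ]
 [-0.93 -0.63 -1.4 ]
 [-0.97 -0.57 -1.3 ]
 [-0.87  0.27 -2.55]
 [-1.3   0.64 -1.52]
 [-0.5   0.64 -1.85]] [-0.93267937  0.08270172 -1.68697166]
```

View pics/start.png

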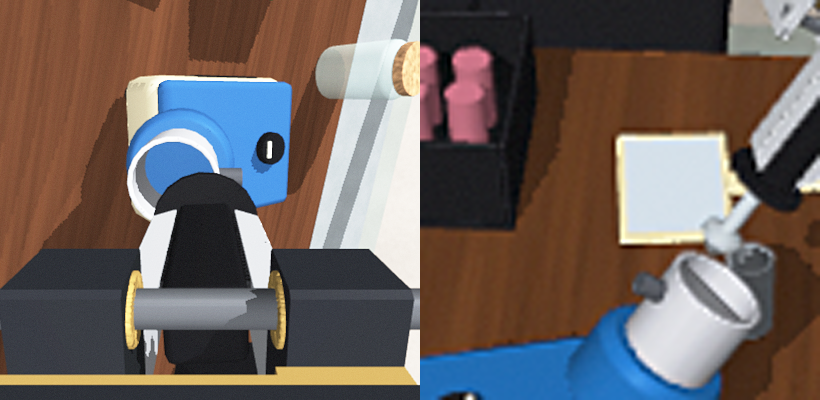

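The start view shows the cone just above the lug-side lip, tool parallel to the tube. Going down.

Call:
apply_moves:
  increments:
    - {"tx":0,"ty":0,"tz":0.18,"ax":0,"ay":0,"az":0}
    - {"tx":0,"ty":0,"tz":0.18,"ax":0,"ay":0,"az":0}
    - {"tx":0,"ty":0,"tz":0.18,"ax":0,"ay":0,"az":0}
    - {"tx":0,"ty":0,"tz":0.18,"ax":0,"ay":0,"az":0}
    - {"tx":0,"ty":0,"tz":0.18,"ax":0,"ay":0,"az":0}
    - {"tx":0,"ty":0,"tz":0.05,"ax":0,"ay":0,"az":0}
    - {"tx":0,"ty":0,"tz":0.05,"ax":0,"ay":0,"az":0}
    - {"tx":0,"ty":0,"tz":0.05,"ax":0,"ay":0,"az":0}
    - {"tx":0,"ty":0,"tz":0.05,"ax":0,"ay":0,"az":0}
    - {"tx":0,"ty":0,"tz":0.05,"ax":0,"ay":0,"az":0}
    - {"tx":0,"ty":0,"tz":0.05,"ax":0,"ay":0,"az":0}
    - {"tx":0,"ty":0,"tz":0.05,"ax":0,"ay":0,"az":0}

```text
time_s: 11.5
ee_pos: [0.3601, -0.2483, 0.4286]
eef_rot: [2.531, 0.001, 1.811]
force: [-5.6, -0.3, 2.2]
grip_width: 0.0261
grip_force: 53.9
```

```bash
cat > chk.py <<'E'
from goto import *
from station import camera
def fz(n=4,save=None):
    F=[]
    for i in range(n):
        c=camera("side");F.append(RIM[1].T@get_obs()["force"])
    if save:cv2.imwrite(save,cv2.resize(c["pixels"][110:190,260:340,::-1],(480,480),interpolation=cv2.INTER_CUBIC))
    m=np.mean(F,0)-[-.93,.08,-1.69];print("net F rim",m.round(2),"depress mm ~",round((m[2]-2)/.5,1))
if __name__=="__main__": status();fz(4,sys.argv[1] if len(sys.argv)>1 else None)
E
python3 chk.py pics/press.png
```

```text
t 11.5 tip rim mm [ 23.3  -0.1 -12.6] F rim [-3.28  1.06  5.01] ang [0.   0.02 0.07] gw 0.0261
net F rim [-2.04  0.32  5.57] depress mm ~ 7.1
```

View pics/press.png

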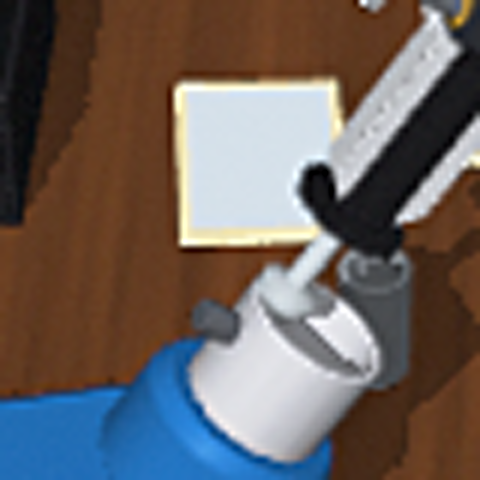

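Pressed about 7 mm at the lug, as predicted. Now the circle: 120 rows of 3°, about 10 mm/s.

```bash
python3 -c "
import numpy as np
m=np.radians(np.arange(30)*3+1.5);p=.0401
for k in range(0,30,6):print(' '.join(f'({a:.3f},{-b:.3f})' for a,b in zip(p*np.cos(m[k:k+6]),p*np.sin(m[k:k+6]))))"
```

```text
(0.040,-0.001) (0.040,-0.003) (0.040,-0.005) (0.039,-0.007) (0.039,-0.009) (0.038,-0.011)
(0.038,-0.013) (0.037,-0.015) (0.036,-0.017) (0.035,-0.019) (0.034,-0.021) (0.033,-0.023)
(0.032,-0.024) (0.030,-0.026) (0.029,-0.028) (0.028,-0.029) (0.026,-0.030) (0.024,-0.032)
(0.023,-0.033) (0.021,-0.034) (0.019,-0.035) (0.017,-0.036) (0.015,-0.037) (0.013,-0.038)
(0.011,-0.038) (0.009,-0.039) (0.007,-0.039) (0.005,-0.040) (0.003,-0.040) (0.001,-0.040)
```

Call:
apply_moves:
  increments:
    - {"tx":0.04,"ty":-0.001,"tz":0,"ax":0,"ay":0,"az":0}
    - {"tx":0.04,"ty":-0.003,"tz":0,"ax":0,"ay":0,"az":0}
    - {"tx":0.04,"ty":-0.005,"tz":0,"ax":0,"ay":0,"az":0}
    - {"tx":0.039,"ty":-0.007,"tz":0,"ax":0,"ay":0,"az":0}
    - {"tx":0.039,"ty":-0.009,"tz":0,"ax":0,"ay":0,"az":0}
    - {"tx":0.038,"ty":-0.011,"tz":0,"ax":0,"ay":0,"az":0}
    - {"tx":0.038,"ty":-0.013,"tz":0,"ax":0,"ay":0,"az":0}
    - {"tx":0.037,"ty":-0.015,"tz":0,"ax":0,"ay":0,"az":0}
    - {"tx":0.036,"ty":-0.017,"tz":0,"ax":0,"ay":0,"az":0}
    - {"tx":0.035,"ty":-0.019,"tz":0,"ax":0,"ay":0,"az":0}
    - {"tx":0.034,"ty":-0.021,"tz":0,"ax":0,"ay":0,"az":0}
    - {"tx":0.033,"ty":-0.023,"tz":0,"ax":0,"ay":0,"az":0}

```text
time_s: 13.2
ee_pos: [0.3534, -0.2365, 0.4264]
eef_rot: [2.53, 0.003, 1.809]
force: [-3.5, -6.2, 0.9]
grip_width: 0.0261
grip_force: 55.0
```

```bash
python3 -c "
from chk import *
status();fz(1)"
```

```text
t 13.2 tip rim mm [ 19.1  12.3 -12.2] F rim [-3.46 -5.17  3.47] ang [0.02 0.16 0.06] gw 0.0261
net F rim [-1.73 -4.42  6.3 ] depress mm ~ 8.6
```

Call:
apply_moves:
  increments:
    - {"tx":0.032,"ty":-0.024,"tz":0,"ax":0,"ay":0,"az":0}
    - {"tx":0.03,"ty":-0.026,"tz":0,"ax":0,"ay":0,"az":0}
    - {"tx":0.029,"ty":-0.028,"tz":0,"ax":0,"ay":0,"az":0}
    - {"tx":0.028,"ty":-0.029,"tz":0,"ax":0,"ay":0,"az":0}
    - {"tx":0.026,"ty":-0.03,"tz":0,"ax":0,"ay":0,"az":0}
    - {"tx":0.024,"ty":-0.032,"tz":0,"ax":0,"ay":0,"az":0}
    - {"tx":0.023,"ty":-0.033,"tz":0,"ax":0,"ay":0,"az":0}
    - {"tx":0.021,"ty":-0.034,"tz":0,"ax":0,"ay":0,"az":0}
    - {"tx":0.019,"ty":-0.035,"tz":0,"ax":0,"ay":0,"az":0}
    - {"tx":0.017,"ty":-0.036,"tz":0,"ax":0,"ay":0,"az":0}
    - {"tx":0.015,"ty":-0.037,"tz":0,"ax":0,"ay":0,"az":0}
    - {"tx":0.013,"ty":-0.038,"tz":0,"ax":0,"ay":0,"az":0}

```text
time_s: 14.75
ee_pos: [0.3425, -0.2306, 0.4201]
eef_rot: [2.529, 0.003, 1.809]
force: [-0.6, -4.9, 2.3]
grip_width: 0.0258
grip_force: 55.0
```

```bash
python3 -c "
from chk import *
status();fz(1)"
```

```text
t 14.75 tip rim mm [  8.2  20.7 -12.1] F rim [-0.08 -4.62  2.91] ang [0.08 0.17 0.07] gw 0.0258
net F rim [-0.17 -4.7   4.16] depress mm ~ 4.3
```

Call:
apply_moves:
  increments:
    - {"tx":0.011,"ty":-0.038,"tz":0.003,"ax":0,"ay":0,"az":0}
    - {"tx":0.009,"ty":-0.039,"tz":0.003,"ax":0,"ay":0,"az":0}
    - {"tx":0.007,"ty":-0.039,"tz":0.003,"ax":0,"ay":0,"az":0}
    - {"tx":0.005,"ty":-0.04,"tz":0.003,"ax":0,"ay":0,"az":0}
    - {"tx":0.003,"ty":-0.04,"tz":0.003,"ax":0,"ay":0,"az":0}
    - {"tx":0.001,"ty":-0.04,"tz":0.003,"ax":0,"ay":0,"az":0}
    - {"tx":-0.001,"ty":-0.04,"tz":0.003,"ax":0,"ay":0,"az":0}
    - {"tx":-0.003,"ty":-0.04,"tz":0.003,"ax":0,"ay":0,"az":0}
    - {"tx":-0.005,"ty":-0.04,"tz":0.003,"ax":0,"ay":0,"az":0}
    - {"tx":-0.007,"ty":-0.039,"tz":0.003,"ax":0,"ay":0,"az":0}
    - {"tx":-0.009,"ty":-0.039,"tz":0.003,"ax":0,"ay":0,"az":0}
    - {"tx":-0.011,"ty":-0.038,"tz":0.003,"ax":0,"ay":0,"az":0}

```text
time_s: 16.3
ee_pos: [0.3317, -0.2329, 0.4105]
eef_rot: [2.53, 0.001, 1.811]
force: [0.9, -3.4, 4.7]
grip_width: 0.0261
grip_force: 55.0
```

```bash
python3 -c "
from chk import *
status();fz(2)"
```

```text
t 16.3 tip rim mm [ -6.7  21.8 -13.6] F rim [ 2.78 -3.5   3.76] ang [0.01 0.   0.06] gw 0.0261
net F rim [ 2.35 -5.18  5.28] depress mm ~ 6.6
```

Call:
apply_moves:
  increments:
    - {"tx":-0.013,"ty":-0.038,"tz":0,"ax":0,"ay":0,"az":0}
    - {"tx":-0.015,"ty":-0.037,"tz":0,"ax":0,"ay":0,"az":0}
    - {"tx":-0.017,"ty":-0.036,"tz":0,"ax":0,"ay":0,"az":0}
    - {"tx":-0.019,"ty":-0.035,"tz":0,"ax":0,"ay":0,"az":0}
    - {"tx":-0.021,"ty":-0.034,"tz":0,"ax":0,"ay":0,"az":0}
    - {"tx":-0.023,"ty":-0.033,"tz":0,"ax":0,"ay":0,"az":0}
    - {"tx":-0.024,"ty":-0.032,"tz":0,"ax":0,"ay":0,"az":0}
    - {"tx":-0.026,"ty":-0.03,"tz":0,"ax":0,"ay":0,"az":0}
    - {"tx":-0.028,"ty":-0.029,"tz":0,"ax":0,"ay":0,"az":0}
    - {"tx":-0.029,"ty":-0.028,"tz":0,"ax":0,"ay":0,"az":0}
    - {"tx":-0.03,"ty":-0.026,"tz":0,"ax":0,"ay":0,"az":0}
    - {"tx":-0.032,"ty":-0.024,"tz":0,"ax":0,"ay":0,"az":0}

```text
time_s: 17.9
ee_pos: [0.3246, -0.2431, 0.4039]
eef_rot: [2.531, 0.0, 1.811]
force: [2.1, 0.3, 6.2]
grip_width: 0.0257
grip_force: 55.0
```

```bash
python3 -c "
from chk import *
status();fz(2)"
```

```text
t 17.9 tip rim mm [-18.1  13.7 -13.7] F rim [ 5.28 -0.19  3.93] ang [ 0.01 -0.03  0.05] gw 0.0257
net F rim [ 4.37 -1.07  5.01] depress mm ~ 6.0
```

Call:
apply_moves:
  increments:
    - {"tx":-0.033,"ty":-0.023,"tz":0,"ax":0,"ay":0,"az":0}
    - {"tx":-0.034,"ty":-0.021,"tz":0,"ax":0,"ay":0,"az":0}
    - {"tx":-0.035,"ty":-0.019,"tz":0,"ax":0,"ay":0,"az":0}
    - {"tx":-0.036,"ty":-0.017,"tz":0,"ax":0,"ay":0,"az":0}
    - {"tx":-0.037,"ty":-0.015,"tz":0,"ax":0,"ay":0,"az":0}
    - {"tx":-0.038,"ty":-0.013,"tz":0,"ax":0,"ay":0,"az":0}
    - {"tx":-0.038,"ty":-0.011,"tz":0,"ax":0,"ay":0,"az":0}
    - {"tx":-0.039,"ty":-0.009,"tz":0,"ax":0,"ay":0,"az":0}
    - {"tx":-0.039,"ty":-0.007,"tz":0,"ax":0,"ay":0,"az":0}
    - {"tx":-0.04,"ty":-0.005,"tz":0,"ax":0,"ay":0,"az":0}
    - {"tx":-0.04,"ty":-0.003,"tz":0,"ax":0,"ay":0,"az":0}
    - {"tx":-0.04,"ty":-0.001,"tz":0,"ax":0,"ay":0,"az":0}

```text
time_s: 19.5
ee_pos: [0.3244, -0.2571, 0.4014]
eef_rot: [2.531, 0.001, 1.811]
force: [1.1, 2.8, 4.4]
grip_width: 0.0257
grip_force: 55.0
```

```bash
python3 -c "
from chk import *
status();fz(2)"
```

```text
t 19.5 tip rim mm [-22.5  -0.  -13.7] F rim [3.93 2.47 2.64] ang [-0.   -0.    0.06] gw 0.0257
net F rim [4.13 1.53 4.83] depress mm ~ 5.7
```

Good. 180→216°.

Call:
apply_moves:
  increments:
    - {"tx":-0.04,"ty":0.001,"tz":0,"ax":0,"ay":0,"az":0}
    - {"tx":-0.04,"ty":0.003,"tz":0,"ax":0,"ay":0,"az":0}
    - {"tx":-0.04,"ty":0.005,"tz":0,"ax":0,"ay":0,"az":0}
    - {"tx":-0.039,"ty":0.007,"tz":0,"ax":0,"ay":0,"az":0}
    - {"tx":-0.039,"ty":0.009,"tz":0,"ax":0,"ay":0,"az":0}
    - {"tx":-0.038,"ty":0.011,"tz":0,"ax":0,"ay":0,"az":0}
    - {"tx":-0.038,"ty":0.013,"tz":0,"ax":0,"ay":0,"az":0}
    - {"tx":-0.037,"ty":0.015,"tz":0,"ax":0,"ay":0,"az":0}
    - {"tx":-0.036,"ty":0.017,"tz":0,"ax":0,"ay":0,"az":0}
    - {"tx":-0.035,"ty":0.019,"tz":0,"ax":0,"ay":0,"az":0}
    - {"tx":-0.034,"ty":0.021,"tz":0,"ax":0,"ay":0,"az":0}
    - {"tx":-0.033,"ty":0.023,"tz":0,"ax":0,"ay":0,"az":0}

```text
time_s: 21.1
ee_pos: [0.331, -0.2693, 0.4038]
eef_rot: [2.531, 0.0, 1.811]
force: [-1.7, 3.1, 3.0]
grip_width: 0.0256
grip_force: 55.0
```

```bash
python3 -c "
from chk import *
status();fz(2)"
```

```text
t 21.1 tip rim mm [-18.3 -13.3 -13.7] F rim [0.93 3.45 2.99] ang [-0.02 -0.02  0.06] gw 0.0256
net F rim [2.64 3.52 4.3 ] depress mm ~ 4.6
```

Call:
apply_moves:
  increments:
    - {"tx":-0.032,"ty":0.024,"tz":0.002,"ax":0,"ay":0,"az":0}
    - {"tx":-0.03,"ty":0.026,"tz":0.002,"ax":0,"ay":0,"az":0}
    - {"tx":-0.029,"ty":0.028,"tz":0.002,"ax":0,"ay":0,"az":0}
    - {"tx":-0.028,"ty":0.029,"tz":0.002,"ax":0,"ay":0,"az":0}
    - {"tx":-0.026,"ty":0.03,"tz":0.002,"ax":0,"ay":0,"az":0}
    - {"tx":-0.024,"ty":0.032,"tz":0.002,"ax":0,"ay":0,"az":0}
    - {"tx":-0.023,"ty":0.033,"tz":0.002,"ax":0,"ay":0,"az":0}
    - {"tx":-0.021,"ty":0.034,"tz":0.002,"ax":0,"ay":0,"az":0}
    - {"tx":-0.019,"ty":0.035,"tz":0.002,"ax":0,"ay":0,"az":0}
    - {"tx":-0.017,"ty":0.036,"tz":0.002,"ax":0,"ay":0,"az":0}
    - {"tx":-0.015,"ty":0.037,"tz":0.002,"ax":0,"ay":0,"az":0}
    - {"tx":-0.013,"ty":0.038,"tz":0.002,"ax":0,"ay":0,"az":0}

```text
time_s: 22.7
ee_pos: [0.3424, -0.2751, 0.4096]
eef_rot: [2.532, 0.0, 1.811]
force: [-5.3, 4.8, 1.8]
grip_width: 0.0259
grip_force: 55.0
```

```bash
python3 -c "
from chk import *
status();fz(2)"
```

```text
t 22.7 tip rim mm [ -7.2 -21.6 -14.6] F rim [-2.27  5.92  3.76] ang [-0.06 -0.04  0.05] gw 0.0259
net F rim [-0.14  4.71  5.17] depress mm ~ 6.3
```

252→288°.

Call:
apply_moves:
  increments:
    - {"tx":-0.011,"ty":0.038,"tz":0,"ax":0,"ay":0,"az":0}
    - {"tx":-0.009,"ty":0.039,"tz":0,"ax":0,"ay":0,"az":0}
    - {"tx":-0.007,"ty":0.039,"tz":0,"ax":0,"ay":0,"az":0}
    - {"tx":-0.005,"ty":0.04,"tz":0,"ax":0,"ay":0,"az":0}
    - {"tx":-0.003,"ty":0.04,"tz":0,"ax":0,"ay":0,"az":0}
    - {"tx":-0.001,"ty":0.04,"tz":0,"ax":0,"ay":0,"az":0}
    - {"tx":0.001,"ty":0.04,"tz":0,"ax":0,"ay":0,"az":0}
    - {"tx":0.003,"ty":0.04,"tz":0,"ax":0,"ay":0,"az":0}
    - {"tx":0.005,"ty":0.04,"tz":0,"ax":0,"ay":0,"az":0}
    - {"tx":0.007,"ty":0.039,"tz":0,"ax":0,"ay":0,"az":0}
    - {"tx":0.009,"ty":0.039,"tz":0,"ax":0,"ay":0,"az":0}
    - {"tx":0.011,"ty":0.038,"tz":0,"ax":0,"ay":0,"az":0}

```text
time_s: 24.3
ee_pos: [0.3534, -0.2724, 0.4173]
eef_rot: [2.533, -0.0, 1.811]
force: [-9.1, 1.0, -0.2]
grip_width: 0.0256
grip_force: 55.0
```

```bash
python3 -c "
from chk import *
status();fz(2)"
```

```text
t 24.3 tip rim mm [  6.  -21.6 -14.8] F rim [-7.1   3.16  4.76] ang [-0.16 -0.03  0.04] gw 0.0256
net F rim [-4.95  4.01  4.86] depress mm ~ 5.7
```

Call:
apply_moves:
  increments:
    - {"tx":0.013,"ty":0.038,"tz":0,"ax":0,"ay":0,"az":0}
    - {"tx":0.015,"ty":0.037,"tz":0,"ax":0,"ay":0,"az":0}
    - {"tx":0.017,"ty":0.036,"tz":0,"ax":0,"ay":0,"az":0}
    - {"tx":0.019,"ty":0.035,"tz":0,"ax":0,"ay":0,"az":0}
    - {"tx":0.021,"ty":0.034,"tz":0,"ax":0,"ay":0,"az":0}
    - {"tx":0.023,"ty":0.033,"tz":0,"ax":0,"ay":0,"az":0}
    - {"tx":0.024,"ty":0.032,"tz":0,"ax":0,"ay":0,"az":0}
    - {"tx":0.026,"ty":0.03,"tz":0,"ax":0,"ay":0,"az":0}
    - {"tx":0.028,"ty":0.029,"tz":0,"ax":0,"ay":0,"az":0}
    - {"tx":0.029,"ty":0.028,"tz":0,"ax":0,"ay":0,"az":0}
    - {"tx":0.03,"ty":0.026,"tz":0,"ax":0,"ay":0,"az":0}
    - {"tx":0.032,"ty":0.024,"tz":0,"ax":0,"ay":0,"az":0}

```text
time_s: 25.9
ee_pos: [0.3604, -0.2625, 0.4239]
eef_rot: [2.534, 0.001, 1.81]
force: [-9.3, -2.3, -2.0]
grip_width: 0.0259
grip_force: 55.0
```

```bash
python3 -c "
from chk import *
status();fz(2)"
```

```text
t 25.9 tip rim mm [ 17.2 -14.1 -14.7] F rim [-9.04 -0.01  3.86] ang [-0.18  0.06  0.05] gw 0.0259
net F rim [-6.5   1.    5.26] depress mm ~ 6.5
```

Call:
apply_moves:
  increments:
    - {"tx":0.033,"ty":0.023,"tz":0,"ax":0,"ay":0,"az":0}
    - {"tx":0.034,"ty":0.021,"tz":0,"ax":0,"ay":0,"az":0}
    - {"tx":0.035,"ty":0.019,"tz":0,"ax":0,"ay":0,"az":0}
    - {"tx":0.036,"ty":0.017,"tz":0,"ax":0,"ay":0,"az":0}
    - {"tx":0.037,"ty":0.015,"tz":0,"ax":0,"ay":0,"az":0}
    - {"tx":0.038,"ty":0.013,"tz":0,"ax":0,"ay":0,"az":0}
    - {"tx":0.038,"ty":0.011,"tz":0,"ax":0,"ay":0,"az":0}
    - {"tx":0.039,"ty":0.009,"tz":0,"ax":0,"ay":0,"az":0}
    - {"tx":0.039,"ty":0.007,"tz":0,"ax":0,"ay":0,"az":0}
    - {"tx":0.04,"ty":0.005,"tz":0,"ax":0,"ay":0,"az":0}
    - {"tx":0.04,"ty":0.003,"tz":0,"ax":0,"ay":0,"az":0}
    - {"tx":0.04,"ty":0.001,"tz":0,"ax":0,"ay":0,"az":0}

```text
time_s: 27.5
ee_pos: [0.3607, -0.2488, 0.4268]
eef_rot: [2.533, 0.003, 1.809]
force: [-8.0, -6.0, -0.2]
grip_width: 0.0257
grip_force: 55.0
```

```bash
python3 -c "
from chk import *
status();fz(2,'pics/end.png')"
```

```text
t 27.5 tip rim mm [ 22.1  -1.5 -14.3] F rim [-7.64 -3.94  5.09] ang [-0.12  0.18  0.05] gw 0.0257
net F rim [-5.04 -2.75  5.11] depress mm ~ 6.2
```

View pics/end.png

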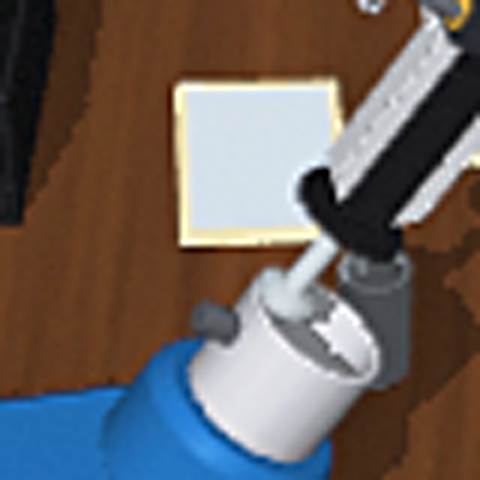

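The cone is back at the lug, tube still about 6 mm in. I'll overlap a few degrees, then withdraw along the axis.

Call:
apply_moves:
  increments:
    - {"tx":0.04,"ty":-0.001,"tz":0,"ax":0,"ay":0,"az":0}
    - {"tx":0.04,"ty":-0.003,"tz":0,"ax":0,"ay":0,"az":0}
    - {"tx":0.04,"ty":-0.005,"tz":0,"ax":0,"ay":0,"az":0}
    - {"tx":0,"ty":0,"tz":-0.08,"ax":0,"ay":0,"az":0}
    - {"tx":0,"ty":0,"tz":-0.08,"ax":0,"ay":0,"az":0}
    - {"tx":0,"ty":0,"tz":-0.08,"ax":0,"ay":0,"az":0}
    - {"tx":0,"ty":0,"tz":-0.1,"ax":0,"ay":0,"az":0}
    - {"tx":0,"ty":0,"tz":-0.2,"ax":0,"ay":0,"az":0}
    - {"tx":0,"ty":0,"tz":-0.4,"ax":0,"ay":0,"az":0}
    - {"tx":0,"ty":0,"tz":-0.6,"ax":0,"ay":0,"az":0}
    - {"tx":0,"ty":0,"tz":-0.6,"ax":0,"ay":0,"az":0}
    - {"tx":0,"ty":0,"tz":-0.4,"ax":0,"ay":0,"az":0}

```text
time_s: 29.1
ee_pos: [0.3169, -0.255, 0.4905]
eef_rot: [2.53, 0.002, 1.81]
force: [-0.1, -1.0, -1.7]
grip_width: 0.0257
grip_force: 55.0
```

```bash
python3 - <<'E'
from goto import *
from station import camera
o,R0=status();c=camera("wrist");s=camera("side")
a=c["pixels"][60:460,110:530,::-1];b=cv2.resize(s["pixels"][90:190,240:340,::-1],(400,400),interpolation=cv2.INTER_CUBIC)
cv2.imwrite("pics/ret.png",np.hstack([a,b]))
o=get_obs();R0=Rtool(o["eef_rot"]);p0=o["ee_pos"];p1=np.array([.532,.2268,.2913+.13])
N=24;t,a=screw(p0,R0,p1,down(1.843),N);print(t,a);p,R=p0.copy(),R0.copy()
for k in range(N):
    p=p+R@(t*.03);R=R@Ro.from_rotvec(np.radians(a*5)).as_matrix()
    if k%3==0 or k==N-1:print(k,p.round(3),(p+R[:,2]*.2753).round(3))
E
```

```text
t 29.1 tip rim mm [23.3  3.4 63.2] F rim [-1.26 -0.96 -1.19] ang [0.03 0.07 0.08] gw 0.0257
[0.573 0.412 0.237] [ 0.292  0.006 -0.015]
0 [ 0.327 -0.235  0.492] [ 0.475 -0.199  0.262]
3 [ 0.356 -0.175  0.493] [ 0.486 -0.143  0.253]
6 [ 0.385 -0.114  0.491] [ 0.497 -0.087  0.242]
9 [ 0.413 -0.054  0.486] [ 0.507 -0.031  0.228]
12 [0.441 0.007 0.478] [0.515 0.025 0.214]
15 [0.468 0.067 0.467] [0.522 0.081 0.197]
18 [0.493 0.127 0.452] [0.527 0.136 0.179]
21 [0.517 0.187 0.434] [0.531 0.191 0.16 ]
23 [0.532 0.227 0.421] [0.532 0.227 0.146]
```

View pics/ret.png

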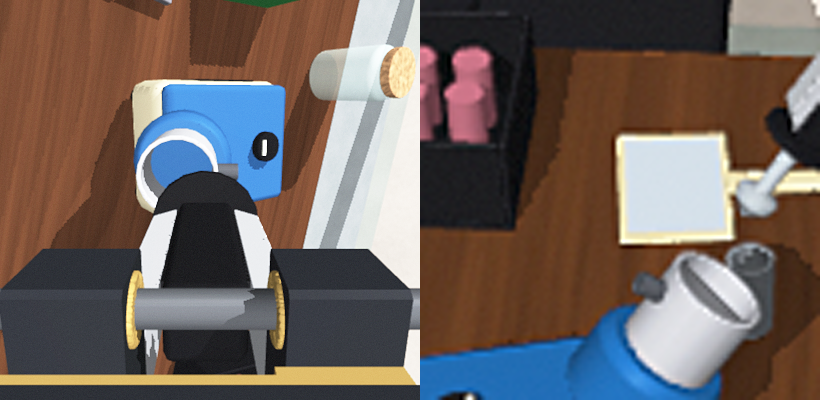

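The tube is back out, with lug and mouth at the same pixels as before pressing, and the tool still sits straight in the grip. Going back to the stand.

Call:
apply_moves:
  increments:
    - {"tx":0.573,"ty":0.412,"tz":0.237,"ax":0.292,"ay":0.006,"az":-0.015}
    - {"tx":0.573,"ty":0.412,"tz":0.237,"ax":0.292,"ay":0.006,"az":-0.015}
    - {"tx":0.573,"ty":0.412,"tz":0.237,"ax":0.292,"ay":0.006,"az":-0.015}
    - {"tx":0.573,"ty":0.412,"tz":0.237,"ax":0.292,"ay":0.006,"az":-0.015}
    - {"tx":0.573,"ty":0.412,"tz":0.237,"ax":0.292,"ay":0.006,"az":-0.015}
    - {"tx":0.573,"ty":0.412,"tz":0.237,"ax":0.292,"ay":0.006,"az":-0.015}
    - {"tx":0.573,"ty":0.412,"tz":0.237,"ax":0.292,"ay":0.006,"az":-0.015}
    - {"tx":0.573,"ty":0.412,"tz":0.237,"ax":0.292,"ay":0.006,"az":-0.015}
    - {"tx":0.573,"ty":0.412,"tz":0.237,"ax":0.292,"ay":0.006,"az":-0.015}
    - {"tx":0.573,"ty":0.412,"tz":0.237,"ax":0.292,"ay":0.006,"az":-0.015}
    - {"tx":0.573,"ty":0.412,"tz":0.237,"ax":0.292,"ay":0.006,"az":-0.015}
    - {"tx":0.573,"ty":0.412,"tz":0.237,"ax":0.292,"ay":0.006,"az":-0.015}

```text
time_s: 30.7
ee_pos: [0.4325, -0.0124, 0.4797]
eef_rot: [2.838, 0.002, 1.828]
force: [1.8, 0.4, -3.3]
grip_width: 0.0258
grip_force: 55.0
```

Call:
apply_moves:
  increments:
    - {"tx":0.573,"ty":0.412,"tz":0.237,"ax":0.292,"ay":0.006,"az":-0.015}
    - {"tx":0.573,"ty":0.412,"tz":0.237,"ax":0.292,"ay":0.006,"az":-0.015}
    - {"tx":0.573,"ty":0.412,"tz":0.237,"ax":0.292,"ay":0.006,"az":-0.015}
    - {"tx":0.573,"ty":0.412,"tz":0.237,"ax":0.292,"ay":0.006,"az":-0.015}
    - {"tx":0.573,"ty":0.412,"tz":0.237,"ax":0.292,"ay":0.006,"az":-0.015}
    - {"tx":0.573,"ty":0.412,"tz":0.237,"ax":0.292,"ay":0.006,"az":-0.015}
    - {"tx":0.573,"ty":0.412,"tz":0.237,"ax":0.292,"ay":0.006,"az":-0.015}
    - {"tx":0.573,"ty":0.412,"tz":0.237,"ax":0.292,"ay":0.006,"az":-0.015}
    - {"tx":0.573,"ty":0.412,"tz":0.237,"ax":0.292,"ay":0.006,"az":-0.015}
    - {"tx":0.573,"ty":0.412,"tz":0.237,"ax":0.292,"ay":0.006,"az":-0.015}
    - {"tx":0.573,"ty":0.412,"tz":0.237,"ax":0.292,"ay":0.006,"az":-0.015}
    - {"tx":0.573,"ty":0.412,"tz":0.237,"ax":0.292,"ay":0.006,"az":-0.015}

```text
time_s: 32.2
ee_pos: [0.5326, 0.2284, 0.4196]
eef_rot: [-3.139, -0.002, 1.844]
force: [0.8, -0.2, -1.6]
grip_width: 0.0259
grip_force: 55.0
```

Call:
apply_moves:
  increments:
    - {"tx":0,"ty":0,"tz":0,"ax":0,"ay":0,"az":0}
    - {"tx":0,"ty":0,"tz":0,"ax":0,"ay":0,"az":0}

```text
time_s: 32.45
ee_pos: [0.5323, 0.2272, 0.4203]
eef_rot: [-3.141, -0.002, 1.844]
force: [1.1, -0.1, -2.0]
grip_width: 0.0253
grip_force: 55.0
```

```bash
python3 - <<'E'
from goto import *
o=get_obs();R0=Rtool(o["eef_rot"]);print(o["ee_pos"],o["eef_rot"],"tip",o["ee_pos"]+.2753*R0[:,2])
print(screw(o["ee_pos"],R0,[.532,.2268,.2913+.1],down(1.843),2))
E
```

```text
[0.53229643 0.2272085  0.42031941] [-3.14090531e+00 -1.75524784e-03  1.84387522e+00] tip [0.53198389 0.22762278 0.1450199 ]
(array([-0.006, -0.006,  0.484]), array([-0.004, -0.01 ,  0.005]))
```

Call:
apply_moves:
  increments:
    - {"tx":-0.012,"ty":-0.012,"tz":0.4,"ax":-0.008,"ay":-0.02,"az":0.01}
    - {"tx":0,"ty":0,"tz":0.7,"ax":0,"ay":0,"az":0}
    - {"tx":0,"ty":0,"tz":0.8,"ax":0,"ay":0,"az":0}
    - {"tx":0,"ty":0,"tz":0.8,"ax":0,"ay":0,"az":0}
    - {"tx":0,"ty":0,"tz":0.7,"ax":0,"ay":0,"az":0}
    - {"tx":0,"ty":0,"tz":0.5,"ax":0,"ay":0,"az":0}
    - {"tx":0,"ty":0,"tz":0.3,"ax":0,"ay":0,"az":0}
    - {"tx":0,"ty":0,"tz":0.03,"ax":0,"ay":0,"az":0}
    - {"tx":0,"ty":0,"tz":0.03,"ax":0,"ay":0,"az":0}
    - {"tx":0,"ty":0,"tz":0.03,"ax":0,"ay":0,"az":0}
    - {"tx":0,"ty":0,"tz":0,"ax":0,"ay":0,"az":0}

```text
time_s: 33.83
ee_pos: [0.5321, 0.2271, 0.292]
eef_rot: [3.141, -0.0, 1.843]
force: [0.3, 0.4, -1.9]
grip_width: 0.0259
grip_force: 55.0
```

Call:
apply_moves:
  increments:
    - {"tx":0,"ty":0,"tz":0.02,"ax":0,"ay":0,"az":0}
    - {"tx":0,"ty":0,"tz":0.01,"ax":0,"ay":0,"az":0}
    - {"tx":0,"ty":0,"tz":0,"ax":0,"ay":0,"az":0}

```text
time_s: 34.2
ee_pos: [0.5321, 0.2271, 0.2913]
eef_rot: [3.141, -0.0, 1.843]
force: [-2.5, 0.7, 4.3]
grip_width: 0.0259
grip_force: 55.0
```

The collar is on the plate (contact felt). Release and withdraw.

Call:
apply_moves:
  increments:
    - {"tx":0,"ty":0,"tz":0,"ax":0,"ay":0,"az":0}
    - {"tx":0,"ty":0,"tz":0,"ax":0,"ay":0,"az":0}
    - {"tx":0,"ty":0,"tz":0,"ax":0,"ay":0,"az":0}
    - {"tx":0,"ty":0,"tz":0,"ax":0,"ay":0,"az":0}
    - {"tx":0,"ty":0,"tz":0,"ax":0,"ay":0,"az":0}
    - {"tx":0,"ty":0,"tz":0,"ax":0,"ay":0,"az":0}
    - {"tx":0,"ty":0,"tz":0,"ax":0,"ay":0,"az":0}
    - {"tx":0,"ty":0,"tz":0,"ax":0,"ay":0,"az":0}
  jaw: 0

```text
time_s: 35.2
ee_pos: [0.5321, 0.2271, 0.2909]
eef_rot: [-3.142, -0.0, 1.843]
force: [0.6, -0.0, 0.1]
grip_width: 0.0941
grip_force: 0.0
```

Call:
apply_moves:
  increments:
    - {"tx":0,"ty":0,"tz":-0.3,"ax":0,"ay":0,"az":0}
    - {"tx":0,"ty":0,"tz":-0.6,"ax":0,"ay":0,"az":0}
    - {"tx":0,"ty":0,"tz":-0.9,"ax":0,"ay":0,"az":0}
    - {"tx":0,"ty":0,"tz":-0.9,"ax":0,"ay":0,"az":0}
    - {"tx":0,"ty":0,"tz":-0.9,"ax":0,"ay":0,"az":0}
    - {"tx":0,"ty":0,"tz":-0.6,"ax":0,"ay":0,"az":0}
    - {"tx":0,"ty":0,"tz":-0.4,"ax":0,"ay":0,"az":0}
    - {"tx":0,"ty":0,"tz":0,"ax":0,"ay":0,"az":0}
    - {"tx":0,"ty":0,"tz":0,"ax":0,"ay":0,"az":0}

```text
time_s: 36.33
ee_pos: [0.5321, 0.227, 0.4283]
eef_rot: [-3.14, 0.0, 1.843]
force: [-0.4, -0.4, 0.1]
grip_width: 0.0936
grip_force: 0.0
```

```bash
python3 - <<'E'
from h import *
from station import camera
c=camera("wrist");s=camera("side")
a=c["pixels"][100:300,200:440,::-1];a=cv2.resize(a,(400,333));a=cv2.copyMakeBorder(a,0,67,0,0,cv2.BORDER_CONSTANT)
b=cv2.resize(s["pixels"][280:380,240:340,::-1],(400,400),interpolation=cv2.INTER_CUBIC)
cv2.imwrite("pics/fin.png",np.hstack([a,b]))
E
```

```text
(no output)
```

View pics/fin.png

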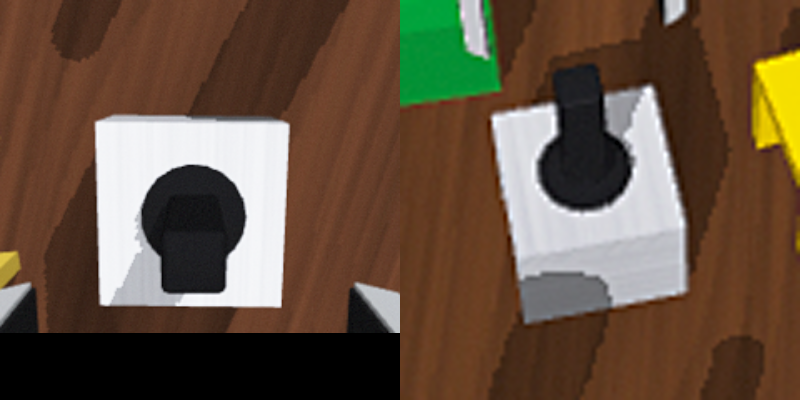

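The tool stands upright in the aluminium stand with its collar flat and centred on the plate, and the gripper is clear.

```bash
python3 -c "
from station import hand_in
print(hand_in())"
```

```text
the job is handed in; nothing more can be done
None
```

I ran the cone once anticlockwise from the lug right round and a few degrees past it, with the tube pushed in about 4–9 mm at every check (estimated from the force). The tube then came back out, the tool is upright in its stand with the collar flat on the plate, and the job was handed in at about 36 s.

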